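Snug the punch block on the holding board with the kick-lever stop

TASK

The sliding stop on the holding board is still braked where the last job left it, and the wooden punch block stands loose in front of the fence. Flick the stop's lever right up to free the brake, slide the stop along its track so that it pushes the block home against the fence and squeezes it there with about 12 N (over 25 N would crack it), and while it is snug push the lever down past its hump until it snaps home, so that the block stays held square and tight, without play. Leave the other tools alone and let go.

Things in the scene. Friction and masses are not known exactly. Their poses are not given: they have to be found in the camera images.
- holding_board: Plywood board fixed on the mat, 150 x 340 x 12 mm, yaw -0.1 to -0.55 rad. Origin: centre of its underside, z = 3 mm. x points away from the robot, y to the left along the board, away from the fence at its right end. Aluminium track along y at x = -45 mm. Wooden fence, 42 mm high: screwed down with its inner face anywhere from y = -145 to -123 mm, not measured.
- punch_block: Loose wooden block 56 (x) x 118 (y) x 34 mm, 0.3 to 0.5 kg, with steel punches standing in it up to 101 mm. Origin: centre of its underside, on the board; axes nearly as the board's. It starts 4 to 20 mm short of the fence and up to 0.05 rad askew, and slides at 1.5 to 4 N.
- stop_carriage: Dark steel saddle on the track, 46 x 56 mm, top 46 mm high. Slides along the board's y: drag 2 to 3 N with the brake off, with it on it holds 30 N. Its bright stop plate reaches across the board, 15 to 45 mm high. Axes as the board's; origin at the board's x = 0, z = 0, mid-length of the saddle (which lies at x = -68 to -22, y = -28 to 28 mm). Clevis on top: 30 mm along y, 72 mm high.
- stop_face (a point): Middle of the stop plate's rubber facing (66 x 26 x 6 mm, gives about 1 mm for 8 N, 3 mm at most), which meets the block's near end (59 mm from the block's origin): (25, -28, 29) mm in the carriage's frame when not pressed. It has 35 to 110 mm to go until the block is home.
- lever_hinge (a point): Hinge axis of the lever, on the carriage: (-45, 0, 58) mm in its frame. The axis runs along the board's y.
- lever_grip (a point): Point in the lever's black sleeve (46 mm long, 13 mm wide along the board's y, 12 mm thick), 85 mm from the hinge; the lever ends at 105 mm. Down, the lever is level: this point at x = -130 mm in the board's frame, 60 mm high, clear of the board, towards the robot. Can be pinched from above, fingers closing along the board's y. Moves with the lever.
- lever (a joint): Brake lever angle, rad: 0 = down on its stop, braked; 1.25 = right up on its stop, free. It stays where left above 0.75. From 0.65 down to its hump at 0.22 the cam resists; below the hump it draws itself on to 0. At the grip point it takes about 8 N to push it down over the hump and about 8 N to lift it out. The brake bites below about 0.6.
- screwdriver: Bystander: screwdriver lying left of the board, 25 x 174 x 25 mm. Origin: centre of the underside.
- end_nippers: Bystander: nippers lying behind the board, 57 x 140 x 13 mm. Origin: centre of the underside.
- tape_measure: Bystander: tape measure lying left of the board, 56 x 109 x 34 mm. Origin: centre of the underside.
- spool_sand: Bystander: spool of thread left of the board, 43 mm across, 52 mm high. Origin: centre of the underside.

How it is judged:
By the outcome, as a careful person would: the job done as asked, in the order asked, and still so for the second after the job is handed in, with the robot touching nothing.
It also fails if it takes over 54 s, if anything falls off the work surface, if the arm or the gripper's body presses on something with over 40 N, if the wrist force passes 120 N, or if a joint passes its speed limit or range.

ROBOT

A 6-joint arm with a two-finger parallel gripper is mounted at the origin on a cart in front of the work surface, level with it; the furniture and walls round the work are solid. World frame = base frame: x ahead of the robot, y to its left, z up, the work surface at z = 0. Lengths are in m, angles in rad, forces in N, time in s.
With the tool pointing down it reaches from about 0.35 to 1 m from the base axis. Payload 7.1 kg.
Tool frame: the origin (TCP) lies where the fingers leave the gripper's body, on its centre line; the fingertips stand 73 mm ahead of it and the grasp point (between the pads) lies 54 mm ahead of it; z points along the fingers, y is the line along which they close (so a half turn about z gives the same grasp; the last joint's range is limited). The gripper opens to 85 mm and grips with 20 to 120 N. Pads are 22 mm wide; open, the fingers measure 114 mm over their backs; the gripper's body (76 mm by 85 mm) begins 54 mm behind the grasp point. The pads swing forward as they close: fully open they stand 13 mm farther back than shut.
Start: joints at [-0.814, 0.423, 1.63, -0, 1.089, -0.019], TCP at [0.438, -0.446, 0.304] pointing down, gripper open.
Joint ranges: [-3, 3], [-0.9, 2.11], [0.09, 2.58], [-1.31, 4.45], [0.11, 2.69], [-2.54, 2.54]. Speed limits (rad/s): [2.39, 2.39, 3.01, 3.14, 3.14, 3.14].

INTERFACE

Orientations are given as a unit quaternion [x, y, z, w].
In Python, from rig import * gives the robot as it stands.
- The arm moves only by the tool drive_tool, never from a script. Its arguments are lists of equal length, an entry for each row: "delta_pos": the shift along the tool's x, y, z in m, a list of three; "twist": the turn, a rotation vector about the tool's x, y, z in degrees, a list of three; "grip": the finger opening in m, from 0 to 0.0854. A call has 1 to 10 rows; each row shifts and turns the commanded pose from where the row before left it, along the tool's axes as they then stand; what a row does not reach is not made up. A row lasts 1/8 s, in which the tool goes at most 62.5 mm and 10.7 degrees, less where a joint would pass 70% of its speed; a pose out of reach is approached as far as the arm can. A call with a gripper value outside its range is refused whole. The fingers move at their own pace and stop on an object; the grip force is fixed at half the most. Time passes only in rows, so rows that do not move let the fingers close. It gives the time, the measured TCP pose, the force, the opening and the grip force at its end, in the units of the state.
- state(): the state, without advancing time (a new reading comes with each control period).
- read_camera(name): name is "side" or "top"; returns a dict with "img" (400x640x3 uint8, blue, green, red), "range_z" (400x640 float32, m along the optical axis (not along the pixel's ray), 0 where there is no reading), "fx", "fy", "cx", "cy" (pixels), "eye" and "orientation" of the camera in the world. Camera axes: x right, y down, z forward; pixel columns grow to the right and rows downward; lengths in m; the calibration is good to about 2 mm. A picture is of the moment at which its call begins.
- sign_off(): hands the job in; it is judged then, once.
The state is a dict: "t": time; "joint_positions": joint angles; "dq": joint speeds; "tau": joint torques, N m; "position": TCP position; "orientation": TCP orientation; "force": force on the tool from outside, world axes, zero at the start; "ft_torque": the same for the moment, N m; "finger_gap": finger opening in m; "gripper_force": force on a finger pad.
Only numpy, scipy, OpenCV 4.12 (cv2) and the standard library are available. Lean on these libraries where they do the work, as an engineer would, in place of code of your own. Each camera call takes 0.05 s, during which the arm holds its last target. There are 200 camera calls.

## Working session

There is one attempt and no reset: what is moved stays moved. The work goes in short steps, Python scripts to look and compute and a tool call to move; the robot and the scene stay as the last step left them, time stands still between calls to the robot, and variables do not carry over. Pictures are saved under pics/ and viewed, at most 10 in all, crops included, and the job is handed in when it is done.

Besides the shell and the picture viewer there is one more tool, called after ">>>" as name(argument=value, ...), one argument or row to a line, values as JSON. drive_tool: Moves the arm, as the interface text tells. Its arguments: {"type":"object","properties":{"delta_pos":{"type":"array","items":{"type":"array","items":{"type":"number"}}},"twist":{"type":"array","items":{"type":"array","items":{"type":"number"}}},"grip":{"type":"array","items":{"type":"number"}}},"required":["delta_pos","twist","grip"]}

```bash
mkdir -p pics; cat > h.py <<'E'
from rig import *
import numpy as np, cv2
from scipy.spatial.transform import Rotation as R
def pts(c):
    v,u=np.mgrid[0:400,0:640]; z=c["range_z"]
    p=np.stack([(u-c["cx"])/c["fx"]*z,(v-c["cy"])/c["fy"]*z,z],-1)
    return p@R.from_quat(c["orientation"]).as_matrix().T+np.array(c["eye"])
E
python3 - <<'E'
from h import *
for n in("top","side"):
    c=read_camera(n); cv2.imwrite(f"pics/{n}0.png",c["img"]); np.save(f"{n}0.npy",pts(c)); np.save(f"{n}0i.npy",c["img"]);print(n,c["eye"],c["fx"],c["cx"],c["cy"],R.from_quat(c["orientation"]).as_matrix().round(3).tolist())
s=state();print(s["position"],s["orientation"],s["force"],s["t"],R.from_quat(s["orientation"]).as_matrix().round(3).tolist())
E
```

```text
top [ 0.55587874 -0.22698016  0.90240835] 369.562076281366 324.4207932952147 199.45635434217954 [[-0.025, -0.998, 0.063], [-0.999, 0.023, -0.032], [0.03, -0.063, -0.998]]
side [ 0.34872796 -0.92679166  0.59580869] 384.16121532189663 321.00311206797653 200.16462104163452 [[0.942, -0.197, 0.271], [-0.335, -0.548, 0.766], [-0.002, -0.813, -0.583]]
[ 0.43743495 -0.44584347  0.30318753] [ 9.25705181e-01  3.78245153e-01 -2.47555069e-04 -6.79548304e-04] [0.77118004 0.29494051 0.22686886] 0.1 [[0.714, 0.7, -0.001], [0.7, -0.714, 0.001], [0.0, -0.001, -1.0]]
```

View pics/top0.png

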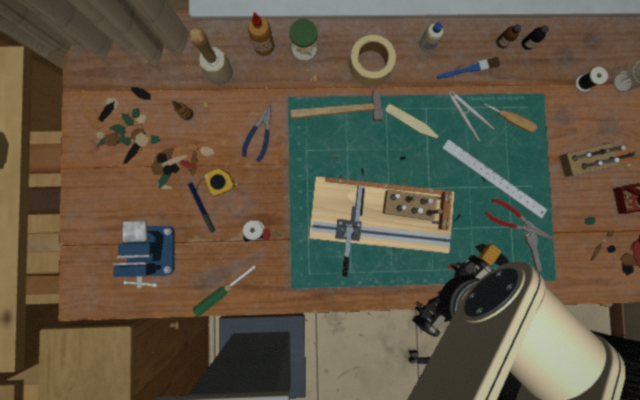

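View pics/side0.png

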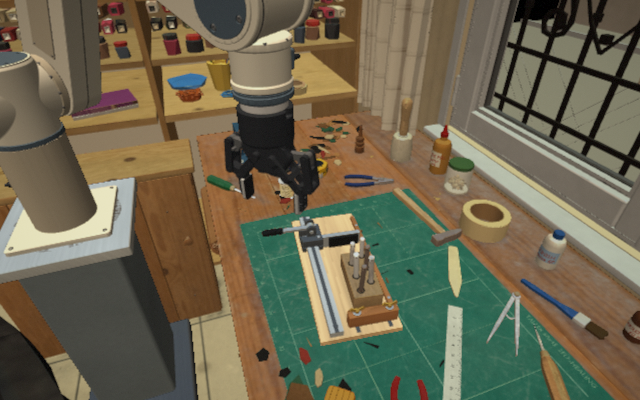

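The top view shows the board with corners near (316,178), (453,191), (448,252) and (309,238). The carriage is at (348,228), with the black lever end at (346,270). The block is at (415,205) and the fence at (447,210). The side view agrees.

```bash
python3 - <<'E'
from h import *
P=np.load("top0.npy"); I=np.load("top0i.npy"); 
z=P[...,2]; v,u=np.mgrid[0:400,0:640]
roi=(u>300)&(u<465)&(v>170)&(v<285)
hsv=cv2.cvtColor(I,cv2.COLOR_BGR2HSV)
green=(hsv[...,0]>60)&(hsv[...,0]<95)&(hsv[...,1]>90)
print("mat z",np.median(z[roi&green]))
b=roi&(z>0.010)&(z<0.022)&(v<256)
n,l,st,_=cv2.connectedComponentsWithStats((roi&~green&(z>0.009)&(v<256)).astype(np.uint8))
k=1+np.argmax(st[1:,4]); m=l==k
print(st[k])
q=P[b&m]; r=cv2.minAreaRect((q[:,:2]*1000).astype(np.float32)); print(r, np.median(q[:,2])); print(cv2.boxPoints(r))
# board frame
bp=cv2.boxPoints(r)/1000; c=np.array(r[0])/1000
e=[bp[1]-bp[0],bp[2]-bp[1]]; L=max(e,key=np.linalg.norm); L=L/np.linalg.norm(L); L=L*np.sign(L[1])
X=np.array([L[1],-L[0]]); print("yaw",np.arctan2(X[1],X[0]),"c",c)
d=P[...,:2]-c; bx=d@X*1000; by=d@L*1000
def rep(name,mm):
    a=mm&roi; print(name,a.sum(),[np.percentile(bx[a],[1,50,99]).round(1),np.percentile(by[a],[1,50,99]).round(1),np.percentile(z[a]*1000,[1,50,99]).round(1)])
rep("block top",(z>.043)&(z<.053)&(by<0)&(by>-118)&(bx>-15))
rep("fence top",(z>.05)&(z<.062)&(by<-118)&(abs(bx)<75))
rep("carriage top",(z>.04)&(z<.056)&(by>0)&(bx<-20)&(bx>-72))
rep("clevis",(z>.06)&(z<.09)&(by>0)&(bx<-20)&(bx>-72))
rep("lever",(z>.04)&(bx<-80)&(bx>-175))
rep("plate",(z>.035)&(z<.056)&(by>0)&(bx>-10)&(bx<75))
E
python3 - <<'E'
import cv2
for n,(x,y,w,h) in {"top":(295,165,175,125)}.items():
    i=cv2.imread(f"pics/{n}0.png")[y:y+h,x:x+w]; cv2.imwrite(f"pics/{n}0c.png",cv2.resize(i,None,fx=4.5,fy=4.5))
E
```

```text
mat z 0.003054442447216088
[ 309  177  145   79 8759]
((572.0943603515625, -394.08929443359375), (340.65667724609375, 149.63783264160156), 82.42728424072266) 0.014958238000851887
[[ 475.48135 -553.07214]
 [ 623.81415 -572.79205]
 [ 668.7074  -235.10645]
 [ 520.3746  -215.38654]]
yaw -0.13216877 c [ 0.57209436 -0.39408929]
block top 949 [array([ 0.6, 28.4, 56.8]), array([-115.2,  -54.4,   -0.8]), array([45.1, 48.8, 52.3])]
fence top 52 [array([-17.8,   6.5,  68.5]), array([-147.6, -144.2, -141.2]), array([50.8, 53.8, 60.3])]
carriage top 312 [array([-66.9, -40.4, -21.1]), array([ 53.6,  83.5, 108.9]), array([43.6, 48.5, 54.6])]
clevis 150 [array([-70.5, -47. , -35.1]), array([66.5, 81.4, 97.1]), array([62.4, 68.5, 77.3])]
lever 453 [array([-147. ,  -95.7,  -81.1]), array([-94. , -44. ,  87.4]), array([ 62. , 290.2, 403.9])]
plate 254 [array([-8.9, 24.8, 61.2]), array([ 0.2, 61. , 69.3]), array([35.6, 47. , 51.1])]
```

View pics/top0c.png

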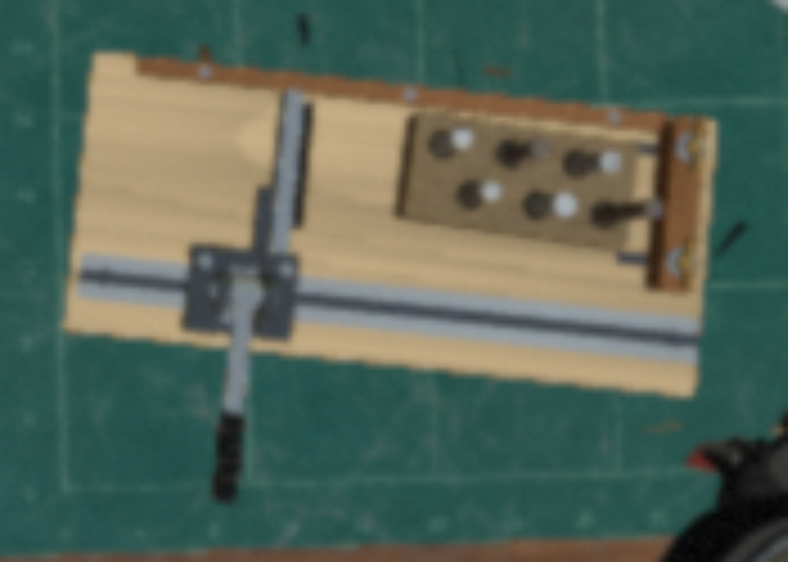

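The crop confirms the layout. The lever sleeve centre is at about (345.7,266) in full-image pixels, the block has six punches, and the fence is on the right. The measured sizes fit the given ones: board 340.7 x 149.6 mm, saddle 55 mm, block 115 x 56 mm.

```bash
cat >> h.py <<'E'
c0=np.array([.5721,-.3941]); yaw=-.1322
X=np.array([np.cos(yaw),np.sin(yaw),0]); Y=np.array([-np.sin(yaw),np.cos(yaw),0])
def tob(p): d=np.array(p)-[*c0,0.003]; return np.array([d@X,d@Y,d[2]])*1000
def tow(b): return np.array([*c0,.003])+(b[0]*X+b[1]*Y)/1000+[0,0,b[2]/1000]
def rpt():
    s=state(); f=np.array(s["force"]); p=np.array(s["position"]); M=R.from_quat(s["orientation"]).as_matrix()
    print("t",s["t"],"tcp b",tob(p).round(1),"grasp b",tob(p+.054*M[:,2]).round(1),"F b",[round(float(f@a),1) for a in(X,Y,[0,0,1])],"gap",s["finger_gap"],s["gripper_force"],"tooly",M[:,1].round(3))
    return s,p,M
E
python3 - <<'E'
from h import *
P=np.load("top0.npy");I=np.load("top0i.npy")
v,u=np.mgrid[0:400,0:640]
m=(u>335)&(u<356)&(v>252)&(v<282)&(I.max(-1)<60)
q=np.array([tob(p) for p in P[m]]);print(m.sum(),np.percentile(q,[2,50,98],axis=0).round(1))
s,p,M=rpt()
t=tow([-130,81.3,110]);t[2]=.18
T=np.column_stack([np.cross(-Y,[0,0,-1]),-Y,[0,0,-1]])
print("target",t,"det",np.linalg.det(T),"delta tool",(M.T@(t-p)).round(4),"twist",np.degrees(R.from_matrix(M.T@T).as_rotvec()))
E
```

```text
111 [[-148.3   75.3   59.9]
 [-127.6   81.9   65.5]
 [-107.    87.5   68.8]]
t 0.1 tcp b [-126.7  -69.   300.2] grasp b [-126.7  -69.   246.2] F b [0.7, 0.4, 0.2] gap 0.08550933473086876 0.0 tooly [ 0.7   -0.714 -0.001]
target [ 0.45395092 -0.29637342  0.18      ] det 0.9999999999999999 delta tool [ 0.1165 -0.095   0.1233] twist [-7.84955889e-02  3.46265834e-02  5.20245563e+01]
```

>>> drive_tool(
  delta_pos=[
    [0.0233, -0.019, 0.0246],
    [0.0233, -0.019, 0.0246],
    [0.0233, -0.019, 0.0246],
    [0.0233, -0.019, 0.0246],
    [0.0233, -0.019, 0.0246],
    [0, 0, 0],
    [0, 0, 0],
    [0, 0, 0],
    [0, 0, 0],
    [0, 0, 0],
  ],
  twist=[
    [0, 0, 0],
    [0, 0, 0],
    [0, 0, 0],
    [0, 0, 0],
    [0, 0, 0],
    [0, 0, 10.4],
    [0, 0, 10.4],
    [0, 0, 10.4],
    [0, 0, 10.4],
    [0, 0, 10.4],
  ],
  grip=[0.05, 0.05, 0.05, 0.05, 0.05, 0.05, 0.05, 0.05, 0.05, 0.05],
)

```text
t: 1.35
position: [0.4541, -0.2966, 0.1806]
orientation: [0.998, -0.069, -0.0, -0.0]
force: [-0.8, -0.6, -0.1]
finger_gap: 0.0503
gripper_force: 0.0
```

```bash
python3 - <<'E'
from h import *
s,p,M=rpt()
t=tow([-130,81.5,114])
T=np.column_stack([np.cross(-Y,[0,0,-1]),-Y,[0,0,-1]])
print((M.T@(t-p)).round(4),np.degrees(R.from_matrix(M.T@T).as_rotvec()))
E
```

```text
t 1.35 tcp b [-129.8   81.1  177.6] grasp b [-129.8   81.1  123.6] F b [-0.7, -0.7, -0.1] gap 0.05026970859408269 0.0 tooly [-0.137 -0.991 -0.   ]
[-0.0002 -0.0004  0.0636] [-0.01764728  0.03510717 -0.31666629]
```

>>> drive_tool(
  delta_pos=[
    [0, 0, 0.02],
    [0, 0, 0.02],
    [0, -0.0004, 0.0235],
    [0, 0, 0],
    [0, 0, 0],
    [0, 0, 0],
    [0, 0, 0],
    [0, 0, 0],
    [0, 0, 0],
  ],
  twist=[
    [0, 0, 0],
    [0, 0, 0],
    [0, 0, -0.3],
    [0, 0, 0],
    [0, 0, 0],
    [0, 0, 0],
    [0, 0, 0],
    [0, 0, 0],
    [0, 0, 0],
  ],
  grip=[0.05, 0.05, 0.05, 0.05, 0.0, 0.0, 0.0, 0.0, 0.0],
)

```text
t: 2.48
position: [0.4547, -0.2977, 0.1186]
orientation: [0.998, -0.063, 0.001, 0.001]
force: [-2.7, -6.7, -0.5]
finger_gap: 0.0115
gripper_force: 61.2
```

```bash
python3 - <<'E'
from h import *
rpt()
# arc steps: theta 0->1.25
th=np.linspace(0,1.25,11); x=-85*np.cos(th); z=85*np.sin(th)
print(np.c_[np.diff(x),np.diff(z)].round(1).tolist())
E
```

```text
t 2.475 tcp b [-129.1   80.1  115.6] grasp b [-129.    79.9   61.6] F b [-1.8, -7.0, -0.5] gap 0.011480173735389591 61.15572273731232 tooly [-0.126 -0.992  0.002]
[[0.7, 10.6], [2.0, 10.4], [3.3, 10.1], [4.5, 9.6], [5.7, 9.0], [6.7, 8.2], [7.7, 7.3], [8.6, 6.3], [9.3, 5.2], [9.8, 4.0]]
```

>>> drive_tool(
  delta_pos=[
    [0, 0.001, 0],
    [0.0007, 0, -0.0106],
    [0.002, 0, -0.0104],
    [0.0033, 0, -0.0101],
    [0.0045, 0, -0.0096],
    [0.0057, 0, -0.009],
    [0, 0, 0],
    [0, 0, 0],
  ],
  twist=[
    [0, 0, 0],
    [0, 0, 0],
    [0, 0, 0],
    [0, 0, 0],
    [0, 0, 0],
    [0, 0, 0],
    [0, 0, 0],
    [0, 0, 0],
  ],
  grip=[0.0, 0.0, 0.0, 0.0, 0.0, 0.0, 0.0, 0.0],
)

```text
t: 3.48
position: [0.471, -0.2999, 0.1677]
orientation: [0.998, -0.063, 0.001, 0.001]
force: [2.3, -4.5, -2.7]
finger_gap: 0.0115
gripper_force: 60.0
```

```bash
python3 -c "
from h import *
rpt()"
```

```text
t 3.475 tcp b [-112.6   80.   164.7] grasp b [-112.5   80.   110.7] F b [2.9, -4.1, -2.7] gap 0.011541385529909989 60.0486820936203 tooly [-0.126 -0.992  0.001]
```

>>> drive_tool(
  delta_pos=[
    [0.0067, 0, -0.0082],
    [0.0077, 0, -0.0073],
    [0.0086, 0, -0.0063],
    [0.0093, 0, -0.0052],
    [0.0098, 0, -0.004],
    [0, 0, 0],
    [0, 0, 0],
  ],
  twist=[
    [0, 0, 0],
    [0, 0, 0],
    [0, 0, 0],
    [0, 0, 0],
    [0, 0, 0],
    [0, 0, 0],
    [0, 0, 0],
  ],
  grip=[0.0, 0.0, 0.0, 0.0, 0.0, 0.0, 0.0],
)

```text
t: 4.35
position: [0.5124, -0.3044, 0.1982]
orientation: [0.998, -0.063, 0.0, -0.0]
force: [-1.0, 2.6, -8.6]
finger_gap: 0.0118
gripper_force: 59.2
```

```bash
python3 -c "
from h import *
rpt()"
```

```text
t 4.35 tcp b [-71.1  81.1 195.2] grasp b [-71.   81.1 141.2] F b [-1.3, 2.5, -8.6] gap 0.011831682755094152 59.24236357212067 tooly [-0.126 -0.992 -0.   ]
```

>>> drive_tool(
  delta_pos=[
    [0.001, 0, 0.0005],
    [0.001, 0, 0.0005],
    [0, 0.004, 0],
    [0, 0.006, 0],
    [0, 0.006, 0],
    [0, 0.006, 0],
    [0, 0.006, 0],
    [0, 0.006, 0],
    [0, 0.004, 0],
    [0, 0.003, 0],
  ],
  twist=[
    [0, 0, 0],
    [0, 0, 0],
    [0, 0, 0],
    [0, 0, 0],
    [0, 0, 0],
    [0, 0, 0],
    [0, 0, 0],
    [0, 0, 0],
    [0, 0, 0],
    [0, 0, 0],
  ],
  grip=[0.0, 0.0, 0.0, 0.0, 0.0, 0.0, 0.0, 0.0, 0.0, 0.0],
)

```text
t: 5.6
position: [0.5076, -0.3457, 0.1983]
orientation: [0.998, -0.063, -0.001, -0.0]
force: [-9.6, 3.6, 5.1]
finger_gap: 0.0117
gripper_force: 61.1
```

```bash
python3 -c "
from h import *
rpt()
c=read_camera('side');cv2.imwrite('pics/s1.png',cv2.resize(c['img'][160:350,220:430],None,fx=2.8,fy=2.8))"
```

```text
t 5.6 tcp b [-70.3  39.5 195.3] grasp b [-70.4  39.5 141.3] F b [-10.0, 2.3, 5.1] gap 0.01165485969716129 61.0530960559845 tooly [-0.126 -0.992 -0.   ]
```

View pics/s1.png

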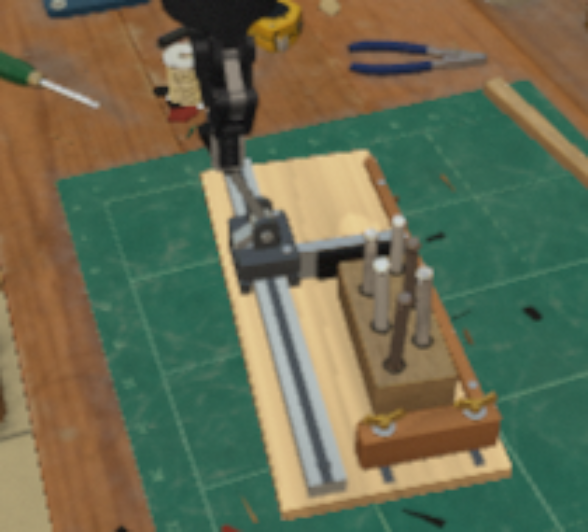

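The picture shows the lever pinched and fully up. The carriage has slid along towards the block, whose near end is at about (365,265) in the crop, and there is still a gap to the fence near (410,400).

>>> drive_tool(
  delta_pos=[
    [-0.001, 0.003, 0],
    [0, 0.003, 0],
    [0, 0.003, 0],
    [0, 0.002, 0],
    [0, 0.002, 0],
    [0, 0.002, 0],
    [0, 0.001, 0],
    [0, 0.001, 0],
  ],
  twist=[
    [0, 0, 0],
    [0, 0, 0],
    [0, 0, 0],
    [0, 0, 0],
    [0, 0, 0],
    [0, 0, 0],
    [0, 0, 0],
    [0, 0, 0],
  ],
  grip=[0.0, 0.0, 0.0, 0.0, 0.0, 0.0, 0.0, 0.0],
)

```text
t: 6.65
position: [0.5051, -0.3621, 0.1982]
orientation: [0.998, -0.063, -0.001, -0.0]
force: [-8.1, 5.0, 3.2]
finger_gap: 0.0117
gripper_force: 60.7
```

```bash
python3 -c "
from h import *
rpt()"
```

```text
t 6.65 tcp b [-70.7  22.9 195.2] grasp b [-70.7  22.9 141.2] F b [-8.7, 3.8, 3.2] gap 0.011654265105649281 60.71792542934418 tooly [-0.126 -0.992 -0.   ]
```

>>> drive_tool(
  delta_pos=[
    [0, 0.001, 0],
    [0, 0.001, 0],
    [0, 0.001, 0],
    [0, 0.001, 0],
  ],
  twist=[
    [0, 0, 0],
    [0, 0, 0],
    [0, 0, 0],
    [0, 0, 0],
  ],
  grip=[0.0, 0.0, 0.0, 0.0],
)

```text
t: 7.15
position: [0.5046, -0.3661, 0.1982]
orientation: [0.998, -0.063, -0.001, -0.0]
force: [-7.6, 5.6, 3.5]
finger_gap: 0.0117
gripper_force: 60.7
```

```bash
python3 -c "
from h import *
rpt()
c=read_camera('top');P=pts(c)-[*c0,.003]; bx=P@X*1000;by=P@Y*1000;z=P[...,2]*1000
for lo,hi in((8,18),(20,36),(38,50)):
  for n,m in(('block',(z>38)&(z<52)&(by<35)&(by>-122)),('fence',(z>36)&(z<60)&(by<-119)&(by>-160))):
    a=m&(bx>lo)&(bx<hi); print(n,lo,a.sum(),np.percentile(by[a],[1,99]).round(1) if a.any() else '')
cv2.imwrite('pics/t1.png',cv2.resize(c['img'][165:290,295:470],None,fx=4.5,fy=4.5))"
```

```text
t 7.15 tcp b [-70.6  18.9 195.2] grasp b [-70.7  18.9 141.2] F b [-8.3, 4.6, 3.5] gap 0.0117416388355332 60.715967416763306 tooly [-0.126 -0.992 -0.   ]
block 8 144 [-120.7    8.2]
fence 8 43 [-151.1 -119.9]
block 20 318 [-121.     8.2]
fence 20 53 [-153.  -119.8]
block 38 183 [-121.3    8.6]
fence 38 49 [-151.7 -120.7]
```

View pics/t1.png

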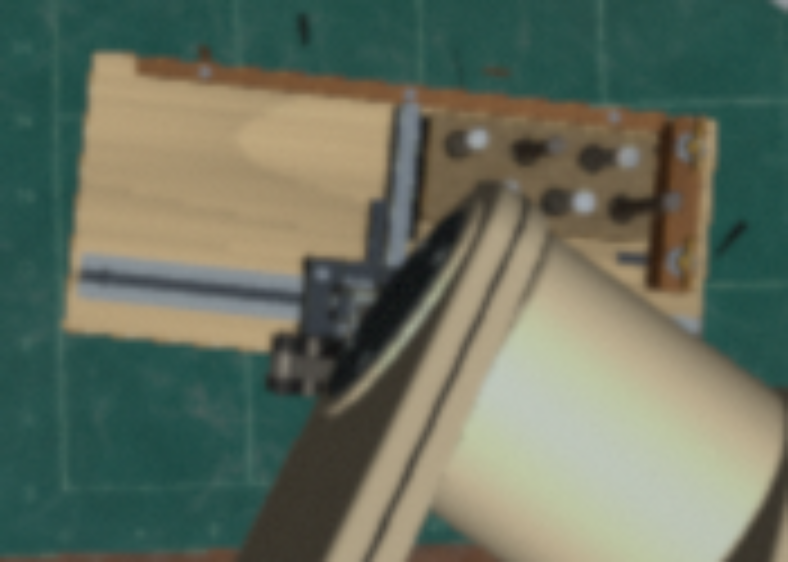

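The block is nearly at the fence: its right end is at about crop (655,180) and the fence face at about (660,200).

>>> drive_tool(
  delta_pos=[
    [0, 0.0005, 0],
    [0, 0.0005, 0],
    [0, 0.0005, 0],
    [0, 0.0005, 0],
  ],
  twist=[
    [0, 0, 0],
    [0, 0, 0],
    [0, 0, 0],
    [0, 0, 0],
  ],
  grip=[0.0, 0.0, 0.0, 0.0],
)

```text
t: 7.7
position: [0.5043, -0.368, 0.1982]
orientation: [0.998, -0.063, -0.001, -0.0]
force: [-7.7, 4.4, 3.3]
finger_gap: 0.0121
gripper_force: 60.7
```

```bash
python3 -c "
from h import *
rpt()"
```

```text
t 7.7 tcp b [-70.6  16.9 195.2] grasp b [-70.7  16.9 141.2] F b [-8.2, 3.4, 3.3] gap 0.012094717110597532 60.723717212677 tooly [-0.126 -0.992 -0.001]
```

>>> drive_tool(
  delta_pos=[
    [0, 0.0005, 0],
    [0, 0.0005, 0],
    [0, 0.0005, 0],
    [0, 0.0005, 0],
  ],
  twist=[
    [0, 0, 0],
    [0, 0, 0],
    [0, 0, 0],
    [0, 0, 0],
  ],
  grip=[0.0, 0.0, 0.0, 0.0],
)

```text
t: 8.2
position: [0.5041, -0.37, 0.1982]
orientation: [0.998, -0.063, -0.001, -0.0]
force: [-6.1, 5.3, 2.0]
finger_gap: 0.0116
gripper_force: 60.7
```

```bash
python3 -c "
from h import *
rpt()"
```

```text
t 8.2 tcp b [-70.6  14.9 195.2] grasp b [-70.7  14.9 141.2] F b [-6.8, 4.4, 2.0] gap 0.01161483830618689 60.72212040424347 tooly [-0.126 -0.992 -0.   ]
```

>>> drive_tool(
  delta_pos=[
    [0, 0.001, 0],
    [0, 0.0005, 0],
    [0, 0.0005, 0],
  ],
  twist=[
    [0, 0, 0],
    [0, 0, 0],
    [0, 0, 0],
  ],
  grip=[0.0, 0.0, 0.0],
)

```text
t: 8.57
position: [0.5038, -0.372, 0.1982]
orientation: [0.998, -0.063, -0.001, -0.0]
force: [-7.5, 4.3, 2.6]
finger_gap: 0.0119
gripper_force: 60.7
```

```bash
python3 -c "
from h import *
rpt()"
```

```text
t 8.575 tcp b [-70.6  12.9 195.2] grasp b [-70.7  13.  141.2] F b [-8.0, 3.3, 2.6] gap 0.01187456545423666 60.748509764671326 tooly [-0.126 -0.992 -0.001]
```

>>> drive_tool(
  delta_pos=[
    [0, 0.0005, 0],
    [0, 0.0005, 0],
    [0, 0, 0],
  ],
  twist=[
    [0, 0, 0],
    [0, 0, 0],
    [0, 0, 0],
  ],
  grip=[0.0, 0.0, 0.0],
)

```text
t: 8.95
position: [0.5037, -0.373, 0.1982]
orientation: [0.998, -0.063, -0.001, -0.0]
force: [-7.8, 4.7, 1.6]
finger_gap: 0.0115
gripper_force: 60.7
```

```bash
python3 -c "
from h import *
rpt()"
```

```text
t 8.95 tcp b [-70.6  11.9 195.2] grasp b [-70.7  11.9 141.2] F b [-8.4, 3.7, 1.6] gap 0.011500568969045683 60.749385952949524 tooly [-0.126 -0.992 -0.   ]
```

>>> drive_tool(
  delta_pos=[
    [0, 0.0005, 0],
    [0, 0.0005, 0],
    [0, 0, 0],
  ],
  twist=[
    [0, 0, 0],
    [0, 0, 0],
    [0, 0, 0],
  ],
  grip=[0.0, 0.0, 0.0],
)

```text
t: 9.32
position: [0.5036, -0.374, 0.1982]
orientation: [0.998, -0.063, -0.001, -0.0]
force: [-7.6, 5.9, 2.6]
finger_gap: 0.0118
gripper_force: 60.7
```

```bash
python3 -c "
from h import *
rpt()"
```

```text
t 9.325 tcp b [-70.6  10.9 195.2] grasp b [-70.7  10.9 141.2] F b [-8.3, 4.8, 2.6] gap 0.011782459291529117 60.74881374835968 tooly [-0.126 -0.992 -0.   ]
```

>>> drive_tool(
  delta_pos=[
    [0, 0.0005, 0],
    [0, 0.0005, 0],
    [0, 0, 0],
  ],
  twist=[
    [0, 0, 0],
    [0, 0, 0],
    [0, 0, 0],
  ],
  grip=[0.0, 0.0, 0.0],
)

```text
t: 9.7
position: [0.5034, -0.375, 0.1982]
orientation: [0.998, -0.063, -0.001, -0.0]
force: [-7.9, 5.1, 3.1]
finger_gap: 0.0117
gripper_force: 60.7
```

>>> drive_tool(
  delta_pos=[
    [0, 0.0005, 0],
    [0, 0.0005, 0],
    [0, 0, 0],
  ],
  twist=[
    [0, 0, 0],
    [0, 0, 0],
    [0, 0, 0],
  ],
  grip=[0.0, 0.0, 0.0],
)

```text
t: 10.07
position: [0.5033, -0.376, 0.1982]
orientation: [0.998, -0.063, -0.001, -0.0]
force: [-7.3, 4.8, 1.6]
finger_gap: 0.0115
gripper_force: 60.7
```

>>> drive_tool(
  delta_pos=[
    [0, 0.0005, 0],
    [0, 0.0005, 0],
    [0, 0, 0],
  ],
  twist=[
    [0, 0, 0],
    [0, 0, 0],
    [0, 0, 0],
  ],
  grip=[0.0, 0.0, 0.0],
)

```text
t: 10.45
position: [0.5032, -0.3768, 0.1982]
orientation: [0.998, -0.063, -0.001, -0.0]
force: [-8.0, 6.4, 3.0]
finger_gap: 0.012
gripper_force: 60.8
```

```bash
python3 -c "
from h import *
rpt()
c=read_camera('side');cv2.imwrite('pics/s2.png',cv2.resize(c['img'][230:340,270:420],None,fx=5,fy=5))"
```

```text
t 10.45 tcp b [-70.6   8.1 195.2] grasp b [-70.7   8.1 141.2] F b [-8.8, 5.3, 3.0] gap 0.011989755861247143 60.7937228679657 tooly [-0.126 -0.992 -0.001]
```

View pics/s2.png

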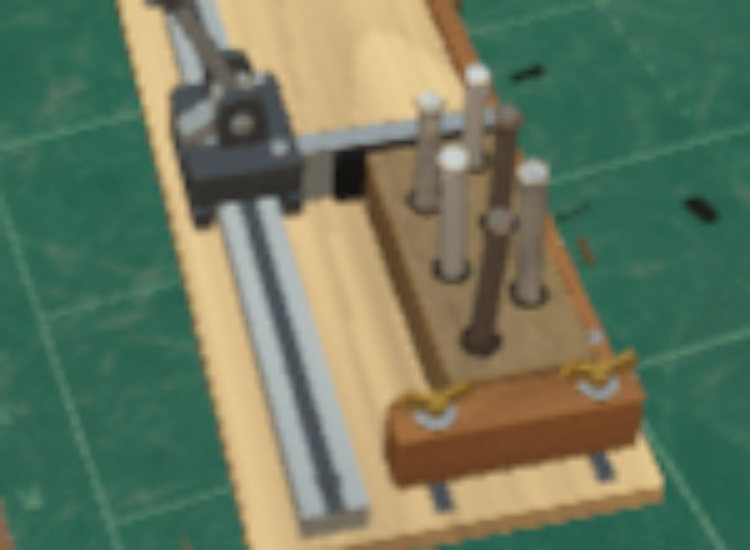

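The block now appears to meet the fence, at about crop (500,380), and the force has started to rise.

>>> drive_tool(
  delta_pos=[
    [0, 0.0005, 0],
    [0, 0.0005, 0],
    [0, 0, 0],
  ],
  twist=[
    [0, 0, 0],
    [0, 0, 0],
    [0, 0, 0],
  ],
  grip=[0.0, 0.0, 0.0],
)

```text
t: 10.88
position: [0.5031, -0.3773, 0.1981]
orientation: [0.998, -0.063, -0.001, -0.001]
force: [-5.7, 8.6, 3.8]
finger_gap: 0.0117
gripper_force: 60.9
```

>>> drive_tool(
  delta_pos=[
    [0, 0.0005, 0],
    [0, 0, 0],
  ],
  twist=[
    [0, 0, 0],
    [0, 0, 0],
  ],
  grip=[0.0, 0.0],
)

```text
t: 11.12
position: [0.5031, -0.3775, 0.1982]
orientation: [0.998, -0.063, -0.001, -0.001]
force: [-7.0, 9.3, 4.0]
finger_gap: 0.0116
gripper_force: 61.0
```

>>> drive_tool(
  delta_pos=[
    [0, 0.0005, 0],
    [0, 0.0005, 0],
    [0, 0.0005, 0],
    [0, 0, 0],
  ],
  twist=[
    [0, 0, 0],
    [0, 0, 0],
    [0, 0, 0],
    [0, 0, 0],
  ],
  grip=[0.0, 0.0, 0.0, 0.0],
)

```text
t: 11.62
position: [0.503, -0.3783, 0.1981]
orientation: [0.998, -0.063, -0.001, -0.002]
force: [-5.3, 13.1, 6.2]
finger_gap: 0.0119
gripper_force: 61.1
```

```bash
python3 -c "
from h import *
rpt()
th=np.linspace(1.25,0,14); x=-85*np.cos(th); z=85*np.sin(th)
print(np.c_[th[1:],np.diff(x),np.diff(z)].round(2).tolist())"
```

```text
t 11.625 tcp b [-70.6   6.6 195.1] grasp b [-70.7   6.8 141.1] F b [-7.0, 12.3, 6.2] gap 0.011919812872729231 61.110658049583435 tooly [-0.127 -0.992 -0.004]
[[1.15, -7.62, -2.95], [1.06, -7.3, -3.66], [0.96, -6.92, -4.35], [0.87, -6.47, -4.99], [0.77, -5.96, -5.59], [0.67, -5.39, -6.14], [0.58, -4.78, -6.63], [0.48, -4.12, -7.05], [0.38, -3.43, -7.42], [0.29, -2.7, -7.71], [0.19, -1.95, -7.94], [0.1, -1.17, -8.09], [0.0, -0.39, -8.16]]
```

>>> drive_tool(
  delta_pos=[
    [0, 0.0005, 0],
    [0, 0.0005, 0],
    [-0.0076, 0, 0.003],
    [-0.0073, 0, 0.0037],
    [-0.0069, 0, 0.0043],
    [-0.0065, 0, 0.005],
    [-0.006, 0, 0.0056],
    [0, 0, 0],
  ],
  twist=[
    [0, 0, 0],
    [0, 0, 0],
    [0, 0, 0],
    [0, 0, 0],
    [0, 0, 0],
    [0, 0, 0],
    [0, 0, 0],
    [0, 0, 0],
  ],
  grip=[0.0, 0.0, 0.0, 0.0, 0.0, 0.0, 0.0, 0.0],
)

```text
t: 12.62
position: [0.4705, -0.375, 0.1776]
orientation: [0.998, -0.064, 0.002, -0.001]
force: [-0.3, 16.5, 10.7]
finger_gap: 0.0118
gripper_force: 59.3
```

```bash
python3 -c "
from h import *
rpt()"
```

```text
t 12.625 tcp b [-103.2    5.5  174.6] grasp b [-103.     5.7  120.6] F b [-2.5, 16.4, 10.7] gap 0.011842190222880576 59.25958514213562 tooly [-0.127 -0.992 -0.003]
```

>>> drive_tool(
  delta_pos=[
    [-0.0054, 0, 0.0061],
    [-0.0048, 0, 0.0066],
    [0, 0, 0],
  ],
  twist=[
    [0, 0, 0],
    [0, 0, 0],
    [0, 0, 0],
  ],
  grip=[0.0, 0.0, 0.0],
)

```text
t: 13.0
position: [0.4604, -0.3738, 0.1647]
orientation: [0.998, -0.064, 0.001, -0.001]
force: [0.2, 17.3, 9.8]
finger_gap: 0.0116
gripper_force: 59.4
```

```bash
python3 -c "
from h import *
rpt()"
```

```text
t 13.0 tcp b [-113.5    5.4  161.7] grasp b [-113.3    5.6  107.7] F b [-2.1, 17.2, 9.8] gap 0.011573267470981854 59.37590718269348 tooly [-0.127 -0.992 -0.003]
```

>>> drive_tool(
  delta_pos=[
    [-0.0041, 0, 0.007],
    [-0.0034, 0, 0.0074],
    [-0.0027, 0, 0.0077],
    [-0.002, 0, 0.0079],
    [-0.0012, 0, 0.0081],
    [-0.0004, 0, 0.0082],
    [0, 0, 0.002],
    [0, 0, 0],
  ],
  twist=[
    [0, 0, 0],
    [0, 0, 0],
    [0, 0, 0],
    [0, 0, 0],
    [0, 0, 0],
    [0, 0, 0],
    [0, 0, 0],
    [0, 0, 0],
  ],
  grip=[0.0, 0.0, 0.0, 0.0, 0.0, 0.0, 0.0, 0.0],
)

```text
t: 14.0
position: [0.4462, -0.372, 0.1183]
orientation: [0.998, -0.064, 0.0, -0.001]
force: [-7.7, 23.8, 32.1]
finger_gap: 0.012
gripper_force: 66.2
```

```bash
python3 -c "
from h import *
rpt()"
```

```text
t 14.0 tcp b [-127.7    5.3  115.3] grasp b [-127.7    5.4   61.3] F b [-10.8, 22.6, 32.1] gap 0.01198176300301428 66.15109205245972 tooly [-0.127 -0.992 -0.003]
```

>>> drive_tool(
  delta_pos=[
    [0.001, -0.001, -0.001],
    [0.001, -0.001, -0.001],
    [0, -0.0015, -0.001],
    [0, 0, 0],
  ],
  twist=[
    [0, 0, 0],
    [0, 0, 0],
    [0, 0, 0],
    [0, 0, 0],
  ],
  grip=[0.0, 0.0, 0.0, 0.0],
)

```text
t: 14.5
position: [0.4466, -0.371, 0.119]
orientation: [0.998, -0.063, -0.001, 0.0]
force: [-14.4, 1.5, 9.0]
finger_gap: 0.0118
gripper_force: 63.1
```

```bash
python3 -c "
from h import *
rpt()"
```

```text
t 14.5 tcp b [-127.4    6.4  116. ] grasp b [-127.5    6.4   62. ] F b [-14.5, -0.4, 9.0] gap 0.011786737112760693 63.079469203948975 tooly [-0.126 -0.992  0.   ]
```

>>> drive_tool(
  delta_pos=[
    [0, 0, 0],
    [0, 0, 0],
    [0, 0, 0],
    [0, 0, -0.02],
    [0, 0, -0.03],
    [0, 0, -0.04],
    [-0.02, -0.02, -0.04],
    [-0.03, -0.03, -0.04],
    [0, 0, 0],
  ],
  twist=[
    [0, 0, 0],
    [0, 0, 0],
    [0, 0, 0],
    [0, 0, 0],
    [0, 0, 0],
    [0, 0, 0],
    [0, 0, 0],
    [0, 0, 0],
    [0, 0, 0],
  ],
  grip=[0.05, 0.05, 0.05, 0.05, 0.05, 0.05, 0.05, 0.05, 0.05],
)

```text
t: 15.62
position: [0.4044, -0.3139, 0.2917]
orientation: [0.998, -0.063, 0.002, 0.002]
force: [0.9, -0.6, -0.4]
finger_gap: 0.0499
gripper_force: 0.0
```

```bash
python3 -c "
from h import *
rpt()
for n in('top','side'):
  c=read_camera(n);P=pts(c)-[*c0,.003]; bx=P@X*1000;by=P@Y*1000;z=P[...,2]*1000;I=c['img']
  m=(z<75)&(z>40)&(I.max(-1)<60)&(bx<-100)&(bx>-155)&(abs(by)<40)
  if m.sum(): print(n,'sleeve',m.sum(),np.median(bx[m]),np.median(by[m]),np.percentile(z[m],[5,50,95]))
  a=(z>38)&(z<50)&(bx>-66)&(bx<-24)&(abs(by)<60); print('saddle',a.sum(),np.percentile(by[a],[2,98]) if a.any() else 0)
  cv2.imwrite('pics/%s3.png'%n,cv2.resize(I[165:290,295:470] if n=='top' else I[200:340,230:420],None,fx=4,fy=4))
a=cv2.imread('pics/top3.png');b=cv2.imread('pics/side3.png');b=cv2.resize(b,(400,295));a=cv2.resize(a,(400,286));cv2.imwrite('pics/f.png',np.vstack([a,b]))"
```

```text
t 15.625 tcp b [-176.8   57.4  288.7] grasp b [-176.5   57.3  234.7] F b [1.0, -0.5, -0.4] gap 0.049949833343605685 0.0 tooly [-0.125 -0.992  0.003]
top sleeve 109 -127.6290155667153 9.081289632295393 [59.38976249 65.24539681 67.75929226]
saddle 269 [-18.83088546  35.76595739]
side sleeve 138 -124.76204464100597 0.36889382960914724 [58.44483371 63.77090289 66.18439581]
saddle 227 [-24.19500686  28.92216852]
```

View pics/f.png

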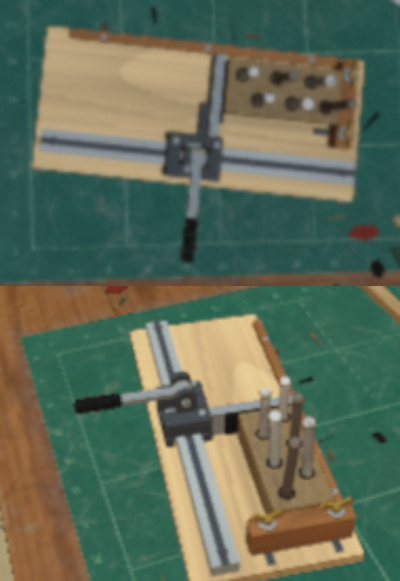

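The combined picture shows the lever level, with its sleeve at (95,403) in the lower half. The block is tight between the stop and the fence, and the gripper is clear.

```bash
python3 -c "
from rig import *
print(sign_off())"
```

```text
the job is handed in; nothing more can be done
None
```

The job is handed in: I freed the brake, slid the stop until the block was against the fence and squeezed it, and pushed the lever down past its hump to level before letting go. I estimate the squeeze at 10–15 N from wrist force less drag and from rubber travel. The last pictures show the lever down, the block against the fence and the gripper clear; I got no verdict back.

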